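Seat a bearing housing under the clamp toes of a deburring fixture

ROBOT

A 7-joint arm with a two-finger parallel gripper is mounted at the origin on the work surface. World frame = base frame: x ahead of the robot, y to its left, z up, the work surface at z = 0. Lengths are in m, angles in rad, forces in N, time in s.
With the tool pointing down it reaches from about 0.4 to 0.925 m from the base axis. Payload 5.6 kg.
Tool frame: the origin (TCP) lies at the very end of the fingers, on their centre line; the grasp point (between the pads) lies 19 mm behind it (ctrl.grip_point_offset is the distance from the TCP to the grasp point, in m); y points along the fingers, x is the direction in which the jaws open and shut, and the axes are right-handed (so a half turn about y gives the same grasp; the last joint's range is limited). The gripper opens to 85 mm and grips with 20 to 120 N. Pads are 22 mm wide; open, the fingers measure 114 mm over their backs; the gripper's body (76 mm by 85 mm) begins 54 mm behind the grasp point. The pads swing forward as they close: fully open they stand 13 mm farther back than shut.
Start: joints at [1.171, 0.468, -0.012, 1.603, 0.006, 1.071, -0.056], TCP at [0.227, -0.609, 0.195] pointing down, gripper open.
Joint ranges: [-2.53, 2.53], [-0.31, 2.02], [-1.57, 1.55], [0.28, 2.44], [-1.29, 4.43], [0.15, 1.84], [-2.92, 2.92]. Speed limits (rad/s): [2.57, 2.57, 3.14, 3.14, 3.14, 3.14, 3.14].

INTERFACE

Orientations are given as a unit quaternion [w, x, y, z].
In Python, from workcell import ctrl gives the robot as it stands. The module is installed in compiled form; this text tells all that it offers.
- The arm moves only by the tool jog_arm, never from a script. Its argument "rows" is a list of rows, each an object with "linear": the shift along the world's x, y, z each as a share of 0.3 m, from -1 to 1, a list of three; "twist": the turn, a rotation vector about the world's x, y, z each as a share of pi rad, from -1 to 1, a list of three; "jaw": the closure, from -1 (fully open) to 1 (shut). In form: [{"linear": [tx, ty, tz], "twist": [ax, ay, az], "jaw": jaw}, ...]. A call has 1 to 5 rows; each row shifts and turns the pose as measured when the row begins; what a row does not reach is not made up. A row lasts 1/8 s, in which the tool goes at most 62.5 mm and 10.7 degrees, less where a joint would pass 70% of its speed; a pose out of reach is approached as far as the arm can. A call with a number of a shift or a turn outside -1 to 1 is refused whole. A call with a gripper value outside its range is refused whole. The fingers move at their own pace and stop on an object; "newtons" is the grip in N (left out, the last holds). Time passes only in rows, so rows that do not move let the fingers close. It gives the time, the measured TCP pose, the force and the opening at its end, in the units of the state.
- ctrl.get_obs(): the state, without advancing time (a new reading comes with each control period).
- ctrl.read_camera(name): name is "side" or "top" or "wrist"; returns a dict with "img" (400x640x3 uint8, blue, green, red), "K" (3x3 intrinsics, pixels), "R" (3x3) and "t" (3): a world point X has camera coordinates R X + t. Camera axes: x right, y down, z forward; pixel columns grow to the right and rows downward; lengths in m; the calibration is good to about 2 mm. A picture is of the moment at which its call begins. There is no depth.
- ctrl.finish_job(): hands the job in, once; it reports no verdict.
Trained networks look in the newest picture that a camera, given by its name, has taken for a name from the list of things; names that differ only in an ending like _2 or _b are one class to them, and where a whole thing is asked for, a point or a joint stands for the part that bears it (a point fixed in the world has none). Each returns a list of dicts, best first, with "conf" (0 to 1); they miss things now and then, are a little off and sometimes report something else, mostly with a low value. They report only what shows in the picture. A call takes as long as a camera call. They do not tell look-alikes from the thing itself.
- ctrl.find_in(camera, name): "location" ([x, y, z] in m, in world coordinates, good to about 4 mm: the middle of the surface that is visible of it).
- ctrl.masks_of(camera, name): "pixels" (400x640 bool, what is visible of it).
The state is a dict: "t": time; "joints": joint angles; "qd": joint speeds; "joint_torque": joint torques, N m; "tool_pos": TCP position; "ee_rot": TCP orientation; "contact_force": force on the tool from outside, world axes, zero at the start; "moment": the same for the moment, N m; "gripper_width": opening from 0.0 (shut) to 1.0 (fully open).
Only numpy, scipy, OpenCV 4.12 (cv2) and the standard library are available. Lean on these libraries where they do the work, as an engineer would, in place of code of your own. Each camera call takes 0.05 s, during which the arm holds its last target. There are 200 camera calls.

TASK

Load the red bearing housing into the deburring fixture: slide it along the fixture's plate, in through the orange spring gate of the chip guard, then sideways under the two brass clamp toes until it sits fully home, square against both the back rail and the end stop. Keep it flat on the plate all the way (slide it, do not lift it), let the gate swing shut behind it, and leave the bottle, wrench, screwdriver and steel ring where they are.

Things in the scene. Friction and masses are not known exactly. Their poses are not given: they have to be found in the camera images.
- fixture: Fixed deburring fixture, turned up to 0.25 rad. Origin: centre of the underside of its aluminium plate (195 x 476 x 15 mm), z up, x roughly away from the robot, y roughly to the robot's left. 'FX, FY' below are mm in this frame; plate top at z 15. FY below -18: open loading apron. FY above -18: working half, open on top, boxed in by clear panels; near panel's inner face at FX -82.
- fence (a point): Top of the face of the steel guide fence on the far side of the apron, mid-length: FX 38, FY -126. Face looks to -x, 10 mm high above the plate, from FY -230 to -22. A housing slid along this fence runs 6 mm clear of the toes. Axes of all points on the fixture are the fixture's.
- rail (a point): Top of the face of the dark steel back rail, opposite the seat: FX 62, FY 149. The face looks to -x, is 14 mm high above the plate and runs from the gate (FY -22) to the end stop.
- toe_near_gate (a point): Middle of the top front edge of the brass clamp toe nearer the gate: FX 44, FY 109, 24 mm above the plate. Each toe is bolted on the rail and overhangs its face by 18 mm towards -x; 24 mm wide along y, 10 thick, underside 14 mm above the plate.
- toe_near_stop (a point): The same point of the other toe, by the end stop: FX 44, FY 189. The hub fits in the 56 mm gap between the toes (FY 121 to 177), so the housing goes fully home sideways only when it is within about 5 mm of the end stop.
- end_stop (a point): Middle of the top edge of the face of the dark steel end stop block: FX 20, FY 204, 22 mm above the plate. The face looks to -y and spans FX -22 to 62. Behind it the end panel, FY 228. Panels' tops are 60 mm above the table, behind the rail 38.
- housing: Loose red cast-iron bearing housing, about 0.6 kg; takes under 10 N to slide. Flat flange 64 (x) by 110 (y) by 12 mm, round corners; round hub amid it, 44 mm diameter, top 32 mm above the underside. Origin: centre of the flange's underside, z up; same if turned half round. Starts on the apron before the gate, up to 0.4 rad askew, centre 18 to 45 mm farther from the fence than when lying along it.
- seat (a point): Where the housing's origin lies when fully home: on the plate at FX 30, FY 149, z 15. There the flange's far long edge touches the back rail, with 18 mm of it under each toe, and its end touches the end stop.
- gateway (a point): Point on top of the plate in the gate's plane, FX 6, FY -18: the housing's centre passes here when it slides along the fence. The entrance is free from the gate hinge post (FX -82) to FX 44.
- chip_gate (a joint): Opening of the orange gate, rad: 0 shut, 1.57 along the near panel (stop at 1.6). Upright hinge at FX -78, FY -18; leaf 116 mm long towards the fence, 4 thick, top 56 mm above the table. Swings inwards (+y) only, pushed by whatever passes; a light spring (0.016 N m shut, 0.045 open, under 1 N at the part) shuts it when nothing is in its way. A housing at the end stop is clear of its swing.
- gate_edge (a point): Top of the free edge of the orange gate, 114 mm from the hinge axis.
- oil_can: Bystander: upright white bottle with blue label and red cap, 58 diameter, 165 tall, origin at the centre of its foot.
- wrench: Bystander: steel wrench 170 long lying on the mat.
- scraper: Bystander: screwdriver 180 long lying on the mat.
- steel_ring: Bystander: steel ring, 68 outside diameter, 16 high, lying flat; origin at the centre of its underside.
Not all that is in view belongs to the job. Of the things like the housing, leave any that is black, green or purple; of the rest the larger one is meant.

How it is judged:
On the way, in this order (a step that is already met when the one before it is completed fails the run):
1. the housing's centre has passed the gate's plane while the gate is pushed open (y of housing in the frame of gateway above 0 m and value of joint chip_gate above 0.4 rad), for 0.05 s.
2. the housing is fully home under the toes (x of housing in the frame of seat above -0.0025 m and y of housing in the frame of seat above -0.003 m and angle between the y axis of housing and the y axis of fixture, either way round below 0.04 rad), for 0.2 s.
At the end, for the whole second after the job is handed in: The housing lies flat on the plate at rest, its long edge within 2.5 mm of the back rail under both toes and its end within 3 mm of the end stop, square to the fixture within 0.04 rad; the gate has swung shut (under 0.06 rad) (all of step 2 and distance between housing and seat below 0.006 m and angle between housing's own z axis and vertical below 0.03 rad and value of joint chip_gate below 0.06 rad and linear speed of housing below 0.01 m/s); the robot touches nothing.
It fails at once if the housing is lifted more than 8 mm off the plate or tipped (z of housing in the frame of seat above 0.008 m or angle between housing's own z axis and vertical above 0.2 rad).
It fails at once if the bottle, wrench, screwdriver or ring is moved more than 20 mm or the bottle is tipped (distance of any of oil_can, wrench, scraper, steel_ring from where it was at the start of the episode above 0.02 m or angle between oil_can's own z axis and vertical above 0.3 rad).
It also fails if it takes over 56 s, if anything falls off the work surface, if the arm or the gripper's body presses on something with over 40 N, if the wrist force passes 120 N, or if a joint passes its speed limit or range.

## Working session

There is one attempt and no reset: what is moved stays moved. The work goes in short steps, Python scripts to look and compute and a tool call to move; the robot and the scene stay as the last step left them, time stands still between calls to the robot, and variables do not carry over. Pictures are saved under pics/ and viewed, about 8 in all and at most 12, crops included, and the job is handed in when it is done.

Besides the shell and the picture viewer there is one more tool, called as a command line: name --argument value ..., lists and objects as JSON in quotes. jog_arm: Moves the arm, as the interface text tells. Its arguments: {"type":"object","properties":{"rows":{"type":"array"},"newtons":{"type":"number"}},"required":["rows"]}

```bash
mkdir -p pics; cat > h.py <<'E'
import numpy as np, cv2
from workcell import ctrl
def proj(c,P):
    p=c["K"]@(c["R"]@np.asarray(P,float)+c["t"]); return p[:2]/p[2]
def ray(c,uv,z):
    d=c["R"].T@np.linalg.inv(c["K"])@np.array([uv[0],uv[1],1.]); o=-c["R"].T@c["t"]
    return o+d*(z-o[2])/d[2]
E
python3 - <<'E'
from h import *
o=ctrl.get_obs(); print(o["tool_pos"],o["ee_rot"],o["gripper_width"],o["t"])
for n in("top","side"):
    c=ctrl.read_camera(n); cv2.imwrite(f"pics/{n}0.png",c["img"])
    print(n,(-c["R"].T@c["t"]).round(3))
    for k in["housing","fence","rail","toe_near_gate","toe_near_stop","end_stop","gate_edge","oil_can","wrench","scraper","steel_ring","fixture"]:
        for d in ctrl.find_in(n,k)[:3]: print(k,round(d["conf"],2),np.round(d["location"],3),proj(c,d["location"]).round(0))
print(ctrl.get_obs()["t"])
E
```

```text
[ 0.22675191 -0.60850843  0.19382755] [ 0.58109775 -0.58045016  0.40389195 -0.40283285] 1.0035429252899237 0.0
top [ 0.373 -0.013  1.589]
housing 0.79 [ 0.675 -0.357  0.014] [436. 178.]
housing 0.76 [ 0.506 -0.325  0.006] [426. 230.]
housing 0.65 [ 0.564 -0.143  0.029] [369. 210.]
fence 0.63 [ 0.608 -0.006  0.013] [326. 195.]
rail 0.83 [ 0.608 -0.007  0.015] [326. 195.]
toe_near_gate 0.87 [ 0.609 -0.009  0.011] [327. 195.]
toe_near_stop 0.59 [ 0.606 -0.006  0.015] [326. 196.]
end_stop 0.75 [ 0.61  -0.003  0.016] [325. 195.]
oil_can 0.57 [ 0.522 -0.43   0.107] [468. 223.]
oil_can 0.47 [ 0.566 -0.14   0.028] [368. 209.]
wrench 0.67 [ 0.361 -0.186  0.007] [381. 275.]
scraper 0.65 [0.417 0.163 0.021] [270. 254.]
scraper 0.38 [0.572 0.421 0.019] [191. 203.]
steel_ring 0.47 [0.574 0.421 0.014] [191. 202.]
fixture 0.66 [ 0.604 -0.001  0.014] [324. 197.]
side [0.346 0.614 0.864]
housing 0.9 [ 0.664 -0.345  0.012] [324. 134.]
housing 0.87 [ 0.759 -0.212  0.012] [284. 152.]
housing 0.78 [ 0.42  -0.026  0.005] [367. 224.]
fence 0.62 [0.61  0.044 0.012] [296. 223.]
rail 0.81 [0.612 0.044 0.013] [296. 222.]
toe_near_gate 0.61 [0.609 0.044 0.018] [296. 221.]
toe_near_stop 0.94 [0.61  0.043 0.013] [296. 222.]
end_stop 0.71 [0.611 0.046 0.021] [295. 221.]
gate_edge 0.29 [0.61  0.046 0.013] [296. 223.]
oil_can 0.58 [ 0.522 -0.419  0.087] [372. 113.]
wrench 0.83 [ 0.36  -0.181  0.005] [399. 192.]
wrench 0.56 [0.612 0.045 0.012] [295. 222.]
scraper 0.57 [0.413 0.173 0.02 ] [349. 282.]
steel_ring 0.91 [0.564 0.431 0.018] [248. 362.]
steel_ring 0.16 [ 0.52  -0.42   0.086] [372. 114.]
fixture 0.94 [0.609 0.044 0.01 ] [296. 223.]
1.3
```

```bash
python3 - <<'E'
import cv2
a=cv2.imread("pics/top0.png")[120:300,160:500]; cv2.imwrite("pics/topc.png",cv2.resize(a,None,fx=2.35,fy=2.35,interpolation=cv2.INTER_CUBIC))
E
```

```text
(no output)
```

View pics/topc.png

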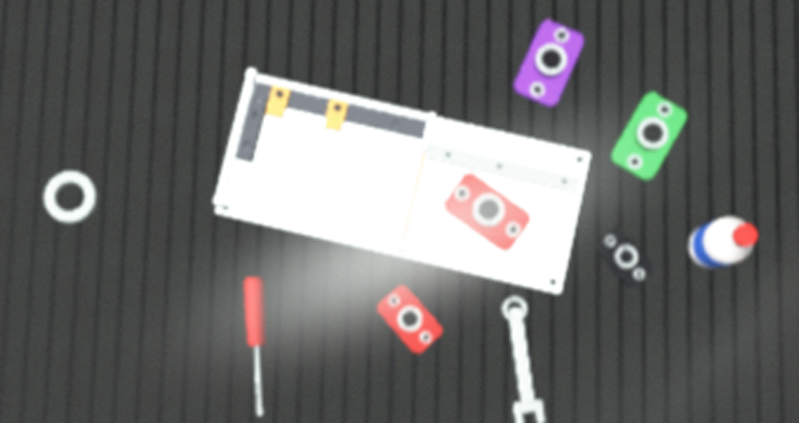

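View pics/side0.png

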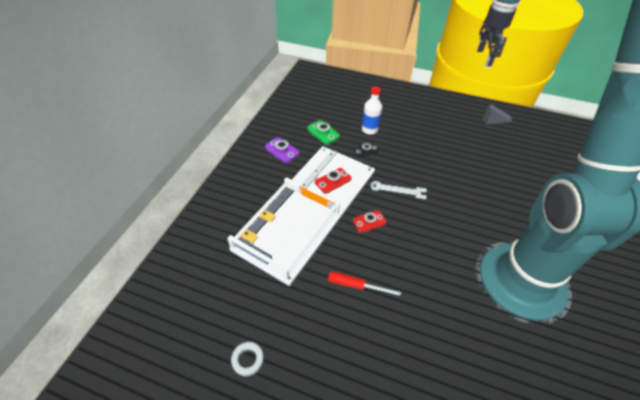

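The top view shows the red target at about (488,210) in the crop, on the apron. The smaller red look-alike is off the plate at (410,318). The fixture is turned about -0.2 rad, with the gate line near (415,200) and the toes at (275,100) and (335,112). In the side view the orange gate is shut and the housing sits just before it.

```bash
cat >> h.py <<'E'
from scipy.optimize import least_squares
from scipy.spatial.transform import Rotation as Rn
def fitfix(c,F,uv,x0):
    F=np.array(F)/1000
    def P(p): 
        s,k=np.sin(p[2]),np.cos(p[2]); return np.c_[p[0]+k*F[:,0]-s*F[:,1],p[1]+s*F[:,0]+k*F[:,1],F[:,2]]
    r=least_squares(lambda p:np.ravel([proj(c,q) for q in P(p)]-np.array(uv)),x0,loss="soft_l1")
    return r.x,r.fun.reshape(-1,2)
def red(c,lo=0,hi=400):
    hsv=cv2.cvtColor(c["img"],cv2.COLOR_BGR2HSV); return (((hsv[...,0]<6)|(hsv[...,0]>174))&(hsv[...,1]>90)&(hsv[...,2]>80)).astype(np.uint8)
def flange(c,z=.027):
    m=red(c); n,l,s,ct=cv2.connectedComponentsWithStats(m); out=[]
    for i in range(1,n):
        if s[i,4]<60: continue
        cs,_=cv2.findContours((l==i).astype(np.uint8),cv2.RETR_EXTERNAL,cv2.CHAIN_APPROX_NONE)
        w=np.array([ray(c,q[0],z)[:2] for q in max(cs,key=len)],np.float32)
        (x,y),(a,b),_=r=cv2.minAreaRect(w*1000); bx=cv2.boxPoints(r); e=max((bx[1]-bx[0],bx[2]-bx[1]),key=np.linalg.norm)
        ya=np.arctan2(e[1],e[0])-np.pi/2; ya=(ya+np.pi/2)%np.pi-np.pi/2
        out.append((x/1000,y/1000,a,b,ya,s[i,4]))
    return out
E
python3 - <<'E'
from h import *
c=ctrl.read_camera("top")
cr=lambda u,v:(160+(u+.5)/2.35-.5,120+(v+.5)/2.35-.5)
F=[(97.5,-238,15),(-97.5,-238,15),(44,109,39),(44,189,39),(38,-22,25),(-22,204,37)]
uv=[cr(590,152),cr(558,292),cr(333,129),cr(274,115),cr(428,150),cr(250,160)]
x,r=fitfix(c,F,uv,[.6,0,-.2]); print(x.round(4)); print(r.round(1)); print("f",c["K"][0,0])
for h in flange(c): print(np.round(h,3))
R=Rn.from_quat(np.roll(ctrl.get_obs()["ee_rot"],-1)).as_matrix(); print(R.round(3))
w=ctrl.read_camera("wrist"); print("wristcam in tool",(R.T@(-w["R"].T@w["t"]-ctrl.get_obs()["tool_pos"])).round(3), (R.T@w["R"].T[:,2]).round(2))
E
```

```text
[ 0.6042 -0.0237 -0.2076]
[[ 0.2 -0.1]
 [ 0.8 -0. ]
 [-0.5 -0.4]
 [-0.  -0.2]
 [-1.   2.7]
 [ 0.5 -0.3]]
f 500.3600776553993
[ 0.544 -0.482 31.322 31.883  1.557 93.   ]
[ 4.2200e-01  1.7000e-01  8.9870e+01  2.1757e+01 -1.5280e+00  2.0900e+02]
[ 4.1800e-01 -3.8000e-02  8.5753e+01  5.3486e+01 -8.4200e-01  2.9800e+02]
[[ 0.349 -0.     0.937]
 [-0.937 -0.     0.349]
 [ 0.    -1.    -0.   ]]
wristcam in tool [-0.001 -0.178  0.071] [-0.    0.96 -0.28]
```

jog_arm --rows '[{"linear": [0.11,0.15,0.03],"twist": [0,0,0.037],"jaw": -1},{"linear": [0.12,0.165,0.03],"twist": [0,0,0.037],"jaw": -1},{"linear": [0.12,0.165,0.03],"twist": [0,0,0.037],"jaw": -1},{"linear": [0.12,0.165,0.03],"twist": [0,0,0.037],"jaw": -1},{"linear": [0.12,0.165,0],"twist": [0,0,0.037],"jaw": -1}]'

```text
t: 2.02
tool_pos: [0.4027, -0.3648, 0.2317]
ee_rot: [-0.671, 0.674, -0.217, 0.218]
contact_force: [0.0, -0.0, 0.6]
gripper_width: 0.999
```

jog_arm --rows '[{"linear": [0.12,0.16,0],"twist": [0,0,0],"jaw": -1},{"linear": [0.12,0.16,0],"twist": [0,0,0],"jaw": -1},{"linear": [0.12,0.16,0],"twist": [0,0,0],"jaw": -1},{"linear": [0.12,0.16,0],"twist": [0,0,0],"jaw": -1},{"linear": [0,0,0],"twist": [0,0,0],"jaw": -1}]'

```text
t: 2.65
tool_pos: [0.5534, -0.1607, 0.2337]
ee_rot: [-0.673, 0.675, -0.212, 0.217]
contact_force: [-0.4, -0.3, 0.3]
gripper_width: 0.996
```

```bash
python3 - <<'E'
from h import *
c=ctrl.read_camera("wrist"); cv2.imwrite("pics/w1.png",c["img"])
o=ctrl.get_obs(); print(o["tool_pos"],o["joints"].round(2) if hasattr(o["joints"],"round") else o["joints"])
R=Rn.from_quat(np.roll(o["ee_rot"],-1)).as_matrix(); print(R[:,0])
for d in ctrl.find_in("wrist","housing")[:3]: print(d["conf"],np.round(d["location"],3),proj(c,d["location"]))
for h in flange(c): print(np.round(h,3))
x0,y0,a=.6042,-.0237,-.2076
for F in [(38,-126,25),(38,-22,25),(38,-230,25),(97.5,-238,15),(-97.5,-238,15),(6,-18,15)]:
    f=np.array(F)/1000; print(F,proj(c,(x0+np.cos(a)*f[0]-np.sin(a)*f[1],y0+np.sin(a)*f[0]+np.cos(a)*f[1],f[2])).round())
E
```

```text
[ 0.55197091 -0.16400634  0.23353618] [ 0.52  0.33 -0.37  1.73  0.14  1.09 -0.51]
[ 0.81328332 -0.58182398  0.00714804]
0.94 [ 0.422 -0.04   0.01 ] [176.50708992 147.74288919]
0.83 [ 0.512 -0.32   0.012] [360.11050083 274.24347458]
0.82 [ 0.766 -0.216  0.01 ] [487.66135794 101.0626162 ]
[4.0300e-01 1.5100e-01 2.5748e+01 5.4901e+01 9.5600e-01 8.8500e+02]
[ 5.65000e-01 -1.37000e-01  1.07607e+02  6.14520e+01 -6.00000e-01
  3.10700e+03]
[ 4.2800e-01 -4.0000e-02  8.3491e+01  4.9257e+01 -8.3000e-01  2.0050e+03]
(38, -126, 25) [358. 134.]
(38, -22, 25) [323.  46.]
(38, -230, 25) [388. 210.]
(97.5, -238, 15) [432. 195.]
(-97.5, -238, 15) [295. 251.]
(6, -18, 15) [296.  56.]
```

View pics/w1.png

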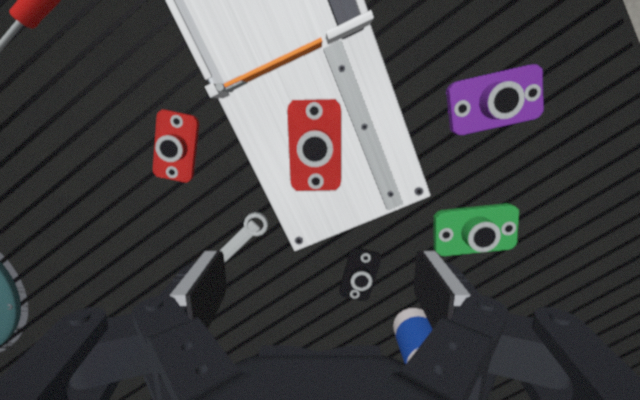

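The wrist view shows the housing at (315,147), with the fence and the plate corners (428,194) and (297,249) where the fixture estimate predicts them. This puts the housing at (0.565, -0.137), yaw -0.60, which agrees with the jaws at -0.62.

jog_arm --rows '[{"linear": [0.02,0.045,-0.15],"twist": [0,0,0.005],"jaw": -1},{"linear": [0.023,0.045,-0.2],"twist": [0,0,0],"jaw": -1},{"linear": [0,0,-0.2],"twist": [0,0,0],"jaw": -1},{"linear": [0,0,-0.08],"twist": [0,0,0],"jaw": -1},{"linear": [0,0,0],"twist": [0,0,0],"jaw": -1}]'

```text
t: 3.38
tool_pos: [0.5604, -0.1517, 0.041]
ee_rot: [-0.668, 0.677, -0.214, 0.221]
contact_force: [0.4, 0.2, 1.0]
gripper_width: 0.999
```

```bash
python3 - <<'E'
from h import *
c=ctrl.read_camera("wrist"); cv2.imwrite("pics/w2.png",c["img"])
o=ctrl.get_obs(); print(o["tool_pos"],o["contact_force"])
for h in flange(c): print(np.round(h,3))
print(proj(c,o["tool_pos"]))
E
```

```text
[ 0.56110808 -0.1519918   0.04212454] [-0.77448552 -0.21418507  1.08848858]
[ 5.65000e-01 -1.37000e-01  1.08318e+02  6.23360e+01 -5.98000e-01
  1.09260e+04]
[ 4.3700e-01 -4.2000e-02  8.0225e+01  4.8043e+01 -8.4300e-01  6.5500e+03]
[320.97861685 231.25277196]
```

View pics/w2.png

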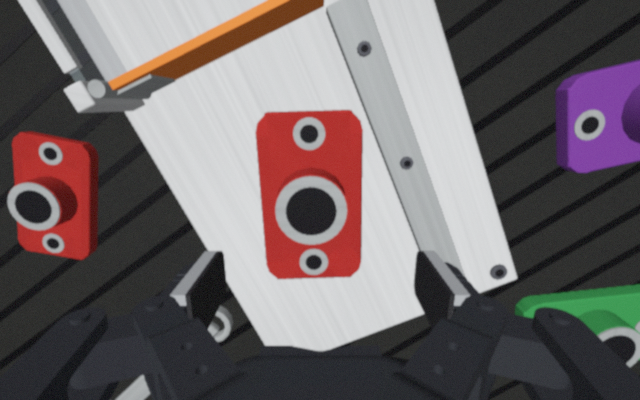

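The wrist view shows the hub at (311,209), centred between the pads. The flange estimate is unchanged at (0.565, -0.137), so about 15 mm remains along y and 10 mm down.

jog_arm --rows '[{"linear": [0.013,0.05,-0.033],"twist": [0,0,0],"jaw": -1},{"linear": [0.006,0.015,-0.01],"twist": [0,0,0],"jaw": -1},{"linear": [0,0,0],"twist": [0,0,0],"jaw": -1}]'

```text
t: 3.8
tool_pos: [0.5697, -0.1326, 0.0322]
ee_rot: [-0.668, 0.677, -0.212, 0.225]
contact_force: [-0.1, 0.2, -0.3]
gripper_width: 0.998
```

jog_arm --rows '[{"linear": [-0.015,-0.015,0],"twist": [0,0,0],"jaw": -1},{"linear": [0,0,0],"twist": [0,0,0],"jaw": 1},{"linear": [0,0,0],"twist": [0,0,0],"jaw": 1},{"linear": [0,0,0],"twist": [0,0,0],"jaw": 1},{"linear": [0,0,0],"twist": [0,0,0],"jaw": 1}]' --newtons 40

```text
t: 4.42
tool_pos: [0.5654, -0.1383, 0.0335]
ee_rot: [-0.668, 0.677, -0.211, 0.226]
contact_force: [0.4, -0.1, -1.0]
gripper_width: 0.144
```

```bash
python3 - <<'E'
from h import *
c=ctrl.read_camera("wrist"); cv2.imwrite("pics/w3.png",c["img"])
o=ctrl.get_obs(); print(o["tool_pos"],o["contact_force"],o["gripper_width"],o["moment"])
for h in flange(c): print(np.round(h,3))
E
```

```text
[ 0.56544249 -0.13826206  0.03345944] [0.17078568 0.07192468 0.31645591] 0.055570589388432325 [ 0.03601505  0.00986986 -0.01534233]
[ 5.7200e-01 -1.2600e-01  8.4852e+01  6.2323e+01 -5.9700e-01  8.1200e+03]
[ 4.3800e-01 -4.1000e-02  7.9929e+01  4.8183e+01 -8.3300e-01  6.8120e+03]
[  0.536  -0.179   6.31   19.48    1.012 125.   ]
```

View pics/w3.png

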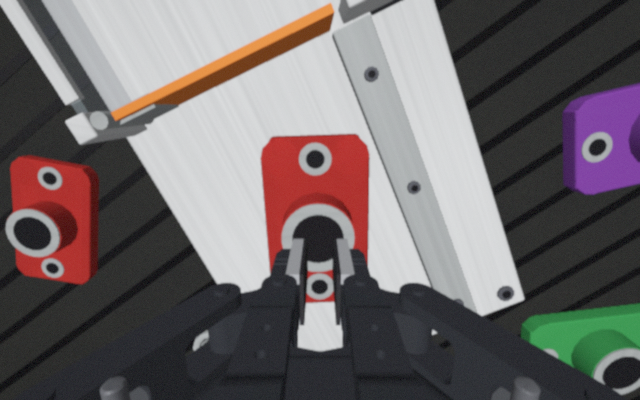

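The fingers closed to 4 mm. When open the pads stand 13 mm higher, so they passed over the hub top and the tips dropped into the bore at (318,240). I'll rise with the jaws shut, open, and come down lower.

jog_arm --rows '[{"linear": [0,0,0.1],"twist": [0,0,0],"jaw": 1},{"linear": [0,0,0.05],"twist": [0,0,0],"jaw": 1},{"linear": [0,0,0],"twist": [0,0,0],"jaw": -1},{"linear": [0,0,0],"twist": [0,0,0],"jaw": -1},{"linear": [0,0,0],"twist": [0,0,0],"jaw": -1}]'

```text
t: 5.1
tool_pos: [0.5639, -0.138, 0.0775]
ee_rot: [-0.668, 0.677, -0.212, 0.224]
contact_force: [-0.9, -0.6, 0.3]
gripper_width: 0.635
```

```bash
python3 - <<'E'
from h import *
c=ctrl.read_camera("wrist")
o=ctrl.get_obs(); print(o["tool_pos"],o["contact_force"],o["gripper_width"])
for h in flange(c): print(np.round(h,3))
E
```

```text
[ 0.56383974 -0.13795897  0.07744019] [ 0.33149641  0.99747318 -0.20928348] 0.7194458805224652
[ 5.65000e-01 -1.37000e-01  1.08668e+02  6.22660e+01 -5.98000e-01
  7.66200e+03]
[ 4.3400e-01 -4.0000e-02  8.1113e+01  4.8008e+01 -8.3100e-01  4.7140e+03]
```

Housing undisturbed. I'll descend to z ≈ 0.026.

jog_arm --rows '[{"linear": [0.003,0.003,-0.07],"twist": [0,0,0],"jaw": -0.6},{"linear": [0,0,-0.07],"twist": [0,0,0],"jaw": -0.6},{"linear": [0,0,-0.02],"twist": [0,0,0],"jaw": -0.6},{"linear": [0,0,0],"twist": [0,0,0],"jaw": -0.6}]'

```text
t: 5.65
tool_pos: [0.5642, -0.1369, 0.027]
ee_rot: [-0.668, 0.677, -0.213, 0.224]
contact_force: [0.5, 0.4, 1.0]
gripper_width: 0.801
```

jog_arm --rows '[{"linear": [0,0,0],"twist": [0,0,0],"jaw": 1},{"linear": [0,0,0],"twist": [0,0,0],"jaw": 1},{"linear": [0,0,0],"twist": [0,0,0],"jaw": 1},{"linear": [0,0,0],"twist": [0,0,0],"jaw": 1}]' --newtons 40

```text
t: 6.15
tool_pos: [0.5656, -0.1372, 0.029]
ee_rot: [-0.668, 0.677, -0.212, 0.225]
contact_force: [-0.6, 0.3, -1.1]
gripper_width: 0.001
```

```bash
python3 - <<'E'
from h import *
c=ctrl.read_camera("wrist"); cv2.imwrite("pics/w4.png",c["img"])
o=ctrl.get_obs(); print(o["tool_pos"],o["contact_force"],o["gripper_width"],o["moment"])
for h in flange(c): print(np.round(h,3))
E
```

```text
[ 0.56560514 -0.13714602  0.02903888] [ 0.44528877 -0.41088647 -0.19976529] 0.0006310212458131574 [0.03782728 0.02648554 0.03991301]
[ 5.6800e-01 -1.3200e-01  9.7790e+01  6.2366e+01 -5.9900e-01  9.3210e+03]
[ 4.3800e-01 -4.1000e-02  7.9992e+01  4.7641e+01 -8.3500e-01  6.9950e+03]
```

View pics/w4.png

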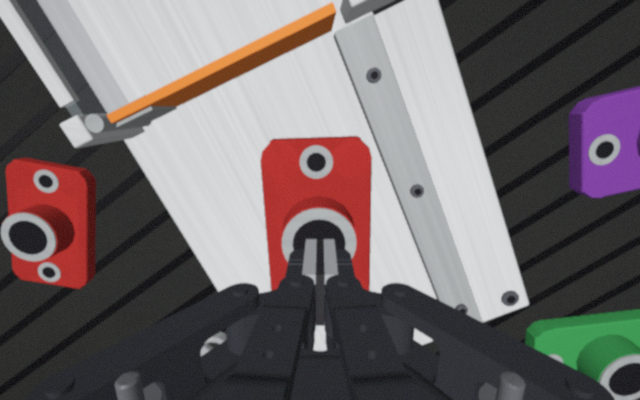

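The closed tips again sit in the bore at (322,240), so the pads must start higher than I assumed. I'll work out the open tip height from the earlier picture (inner tip corners at about (223,253) and (417,252) in w2) and the hub top from the ring.

```bash
python3 - <<'E'
from h import *
c=ctrl.read_camera("wrist"); o=ctrl.get_obs(); R=Rn.from_quat(np.roll(o["ee_rot"],-1)).as_matrix(); p=np.array(o["tool_pos"])
print(p,proj(c,p), "gpo",ctrl.grip_point_offset)
for d in (0,.013,.02,.03,.04):
  for zz in(-.011,.011): print(d,zz,proj(c,p+R@[-.0425,-d,zz]).round(),proj(c,p+R@[.0425,-d,zz]).round())
for d in (0,.01,.02): print("shut",d,[proj(c,p+R@[0,-d,z]).round() for z in(-.011,.011)])
for z in(.027,.047,.06): print(z,[proj(c,(.565+dx,-.137+dy,z)).round() for dx,dy in((0,0),(.022*.826,-.022*.564),(-.022*.826,.022*.564),(.022*.564,.022*.826),(-.022*.564,-.022*.826))])
E
```

```text
[ 0.56550544 -0.13714618  0.02889982] [319.47493277 230.77299931] gpo 0.0187
0 -0.011 [250. 248.] [389. 248.]
0 0.011 [247. 213.] [392. 213.]
0.013 -0.011 [245. 257.] [394. 257.]
0.013 0.011 [242. 221.] [397. 221.]
0.02 -0.011 [242. 263.] [397. 263.]
0.02 0.011 [239. 225.] [400. 225.]
0.03 -0.011 [237. 272.] [401. 272.]
0.03 0.011 [234. 233.] [405. 232.]
0.04 -0.011 [232. 282.] [406. 282.]
0.04 0.011 [229. 241.] [410. 241.]
shut 0 [array([319., 248.]), array([319., 213.])]
shut 0.01 [array([319., 255.]), array([319., 219.])]
shut 0.02 [array([319., 263.]), array([319., 225.])]
0.027 [array([319., 230.]), array([355., 229.]), array([282., 231.]), array([317., 195.]), array([320., 263.])]
0.047 [array([319., 244.]), array([360., 242.]), array([279., 245.]), array([318., 205.]), array([320., 279.])]
0.06 [array([320., 254.]), array([363., 253.]), array([276., 256.]), array([318., 213.]), array([321., 292.])]
```

```bash
python3 - <<'E'
from h import *
c=ctrl.read_camera("side"); o=ctrl.get_obs(); p=np.array(o["tool_pos"])
im=cv2.resize(c["img"][90:240,240:440],None,fx=4,fy=4,interpolation=cv2.INTER_CUBIC)
for z,col in((p[2],(255,0,255)),(.07,(255,255,0)),(.1,(0,255,255))):
    q=(proj(c,(p[0],p[1],z))-[240,90]+.5)*4; print(z,q); cv2.drawMarker(im,tuple(int(v) for v in q),col,cv2.MARKER_CROSS,14,1)
cv2.imwrite("pics/s5.png",im)
E
```

```text
0.028835497972408954 [368.95795799 357.39886917]
0.07 [371.23639705 319.69300038]
0.1 [372.98024159 290.83413178]
```

View pics/s5.png

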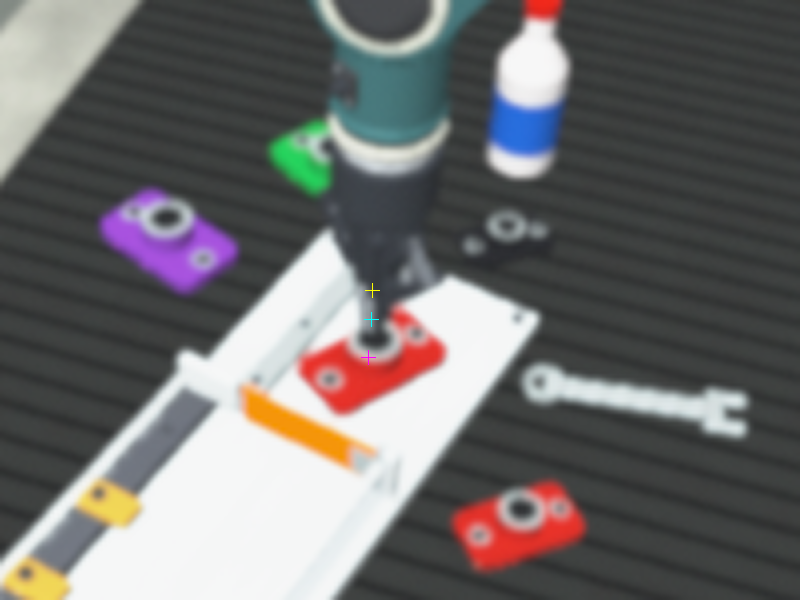

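In the side view the shut tips end at about (372,333), at or above the hub's top. That is well above the cross marking the reported TCP at (369,357). Both views agree that the real tips sit roughly 35-40 mm above the reported TCP, so I'll open and come down by feel.

jog_arm --rows '[{"linear": [0,0,0.06],"twist": [0,0,0],"jaw": 1},{"linear": [0,0,0],"twist": [0,0,0],"jaw": -0.5},{"linear": [0,0,0],"twist": [0,0,0],"jaw": -0.5},{"linear": [0,0,0],"twist": [0,0,0],"jaw": -0.5},{"linear": [0,0,-0.06],"twist": [0,0,0],"jaw": -0.5}]'

```text
t: 6.92
tool_pos: [0.5669, -0.1375, 0.0311]
ee_rot: [-0.668, 0.677, -0.211, 0.226]
contact_force: [0.1, 0.3, -0.8]
gripper_width: 0.746
```

jog_arm --rows '[{"linear": [0,0,-0.05],"twist": [0,0,0],"jaw": -0.5},{"linear": [0,0,-0.02],"twist": [0,0,0],"jaw": -0.5},{"linear": [0,0,0],"twist": [0,0,0],"jaw": -0.5}]'

```text
t: 7.3
tool_pos: [0.5642, -0.1369, 0.005]
ee_rot: [-0.668, 0.677, -0.213, 0.224]
contact_force: [0.3, 0.4, -0.1]
gripper_width: 0.752
```

The reported TCP is now below the plate top with no contact force, which confirms the offset. I'll continue gently.

jog_arm --rows '[{"linear": [0,0,-0.02],"twist": [0,0,0],"jaw": -0.5},{"linear": [0,0,-0.01],"twist": [0,0,0],"jaw": -0.5},{"linear": [0,0,0],"twist": [0,0,0],"jaw": -0.5}]'

```text
t: 7.68
tool_pos: [0.5647, -0.1369, -0.0042]
ee_rot: [-0.668, 0.677, -0.213, 0.224]
contact_force: [-0.0, 0.4, -0.4]
gripper_width: 0.748
```

```bash
python3 - <<'E'
from h import *
c=ctrl.read_camera("wrist"); cv2.imwrite("pics/w6.png",c["img"]); o=ctrl.get_obs(); R=Rn.from_quat(np.roll(o["ee_rot"],-1)).as_matrix(); p=np.array(o["tool_pos"])
print(p,o["contact_force"],o["gripper_width"]); 
for h in flange(c): print(np.round(h,3))
E
```

```text
[ 0.56473635 -0.13691026 -0.00410208] [ 0.41968497  0.10198959 -0.07098846] 0.7514596462293102
[ 5.65000e-01 -1.36000e-01  1.09844e+02  6.23320e+01 -5.99000e-01
  1.62220e+04]
[ 4.4900e-01 -4.9000e-02  7.9512e+01  2.5179e+01 -9.0000e-01  5.4090e+03]
```

View pics/w6.png

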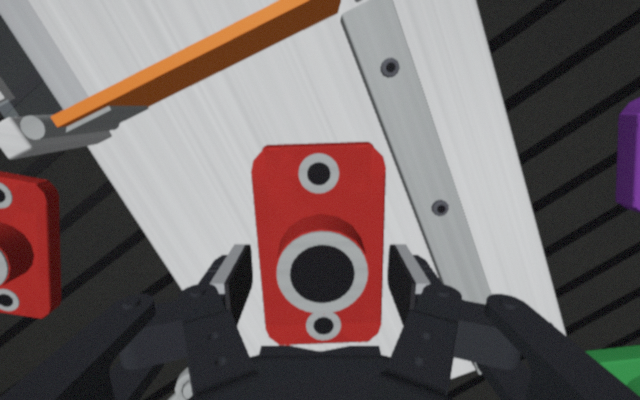

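The wrist view shows the pads straddling the hub (centre at (322,272)). The tips at (250,245) and (388,245) correspond to z ≈ 0.037, about 10 mm below the hub top. I'll go 3 mm lower and close.

jog_arm --rows '[{"linear": [0,0,-0.01],"twist": [0,0,0],"jaw": -0.5},{"linear": [0,0,0],"twist": [0,0,0],"jaw": 1},{"linear": [0,0,0],"twist": [0,0,0],"jaw": 1},{"linear": [0,0,0],"twist": [0,0,0],"jaw": 1}]' --newtons 40

```text
t: 8.22
tool_pos: [0.5655, -0.1372, -0.0063]
ee_rot: [-0.668, 0.677, -0.212, 0.225]
contact_force: [-0.2, -0.8, -1.5]
gripper_width: 0.491
```

Gripped at 42 mm opening. Next I'll rotate square and shift towards the fence line.

jog_arm --rows '[{"linear": [0,0,0],"twist": [0,0,0.042],"jaw": 1},{"linear": [0.01,0,0],"twist": [0,0,0.042],"jaw": 1},{"linear": [0.02,-0.005,0],"twist": [0,0,0.042],"jaw": 1},{"linear": [0,0,0],"twist": [0,0,0],"jaw": 1}]'

```text
t: 8.72
tool_pos: [0.573, -0.1394, -0.0063]
ee_rot: [-0.699, 0.707, -0.072, 0.085]
contact_force: [2.2, -0.7, -1.7]
gripper_width: 0.491
```

```bash
cat >> h.py <<'E'
X0,Y0,A=.6042,-.0237,-.2076
def toF(x,y): d=np.array([x-X0,y-Y0]); return 1000*np.array([np.cos(A)*d[0]+np.sin(A)*d[1],-np.sin(A)*d[0]+np.cos(A)*d[1]])
def toW(F): f=np.array(F)/1000; return np.array([X0+np.cos(A)*f[0]-np.sin(A)*f[1],Y0+np.sin(A)*f[0]+np.cos(A)*f[1],f[2]])
def stat(cam="wrist",save=None):
    c=ctrl.read_camera(cam)
    if save: cv2.imwrite(save,c["img"])
    o=ctrl.get_obs(); R=Rn.from_quat(np.roll(o["ee_rot"],-1)).as_matrix(); p=o["tool_pos"]
    print("t",round(o["t"],2),"tcpF",toF(p[0],p[1]).round(1),"z",round(p[2],4),"jaw-A",round(np.arctan2(R[1,0],R[0,0])-A,3),"tilt",R[2].round(3),"f",np.round(o["contact_force"],1),"m",np.round(o["moment"],2),"w",round(o["gripper_width"],3))
    for h in flange(c): print("red F",toF(h[0],h[1]).round(1),np.round(h[2:4],1),"yaw-A",round(h[4]-A,3),h[5])
    return c
E
python3 -c "
from h import *
stat(save='pics/w7.png')"
```

```text
t 8.78 tcpF [  -6.6 -119.7] z -0.0063 jaw-A -0.016 tilt [ 0.019 -1.    -0.009] f [ 2.1 -0.  -0.6] m [-0.16 -0.41  0.02] w 0.49
red F [-133.5  -51.9] [62.4 20.2] yaw-A -0.288 3682
red F [ -7.5 -99.4] [70.1 62.3] yaw-A 0.016 11152
red F [  -6.4 -155.9] [37.3 61.5] yaw-A 1.544 3242
```

jog_arm --rows '[{"linear": [0.03,0,0],"twist": [0,0,0],"jaw": 1},{"linear": [0.02,0.08,0],"twist": [0,0,0],"jaw": 1},{"linear": [0.02,0.098,0],"twist": [0,0,0],"jaw": 1},{"linear": [0.02,0.098,0],"twist": [0,0,0],"jaw": 1},{"linear": [0.02,0.098,0],"twist": [0,0,0],"jaw": 1}]'

```text
t: 9.4
tool_pos: [0.6024, -0.0367, -0.0062]
ee_rot: [-0.693, 0.71, -0.083, 0.091]
contact_force: [-1.2, -4.1, 0.5]
gripper_width: 0.491
```

```bash
python3 -c "
from h import *
c=stat(save='pics/w8.png')
for F in [(44,109,39),(44,189,39),(62,149,29),(-22,204,37),(62,204,37),(38,-22,25)]: print(F,proj(c,toW(F)).round())"
```

```text
t 9.45 tcpF [ 0.4 -6. ] z -0.0061 jaw-A -0.034 tilt [ 0.015 -1.    -0.017] f [ 1.7  5.2 -5.5] m [ 0.47 -0.27 -0.02] w 0.489
red F [0.7 7.6] [70.6 62.4] yaw-A -0.01 11289
red F [-154.7  -36.2] [82.4 42.4] yaw-A -0.619 6748
red F [  0.3 -49. ] [37.2 61.8] yaw-A 1.522 3133
(44, 109, 39) [429. -46.]
(44, 189, 39) [ 448. -390.]
(62, 149, 29) [ 479. -174.]
(-22, 204, 37) [ 202. -454.]
(62, 204, 37) [ 517. -467.]
(38, -22, 25) [393. 267.]
```

View pics/w8.png

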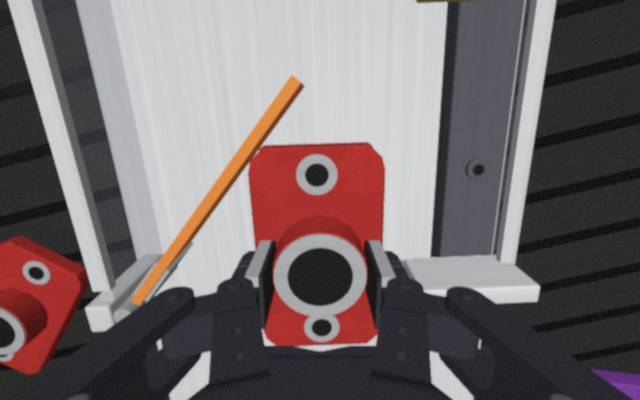

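The gate is pushed to about 1 rad, with the leaf from (137,300) to (297,80). The housing is square, centred at FX 0.5, past the gate plane, with the rail clear to its right. I'll continue towards the stop.

jog_arm --rows '[{"linear": [0.02,0.098,0],"twist": [0,0,0.004],"jaw": 1},{"linear": [0.02,0.098,0],"twist": [0,0,0],"jaw": 1},{"linear": [0.02,0.098,0],"twist": [0,0,0],"jaw": 1},{"linear": [0.02,0.098,0],"twist": [0,0,0],"jaw": 1},{"linear": [0,0,0],"twist": [0,0,0],"jaw": 1}]'

```text
t: 10.07
tool_pos: [0.6274, 0.0829, -0.0062]
ee_rot: [-0.692, 0.712, -0.081, 0.089]
contact_force: [0.8, 3.4, 0.1]
gripper_width: 0.489
```

```bash
python3 -c "
from h import *
c=stat(save='pics/w9.png')
for F in [(44,109,39),(44,189,39),(62,149,29),(-22,204,37),(62,204,37),(38,-22,25)]: print(F,proj(c,toW(F)).round())"
```

```text
t 10.12 tcpF [  1.1 107.2] z -0.0062 jaw-A -0.034 tilt [ 0.015 -0.999 -0.028] f [0.8 1.7 0.1] m [ 0.69 -0.35  0.1 ] w 0.492
red F [  0.4 131.5] [67.8 62.4] yaw-A -0.001 11295
red F [ 0.4 73.1] [37.3 61.8] yaw-A 1.528 3098
(44, 109, 39) [413. 266.]
(44, 189, 39) [425.  83.]
(62, 149, 29) [451. 176.]
(-22, 204, 37) [252.  47.]
(62, 204, 37) [473.  40.]
(38, -22, 25) [386. 440.]
```

View pics/w9.png

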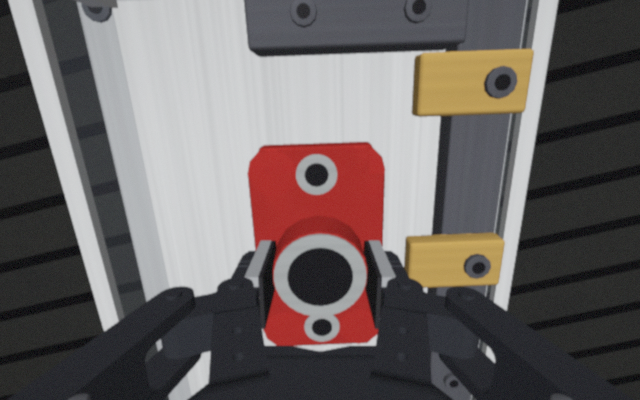

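The wrist view shows the housing between the toes' front edge and the near panel. The toe fronts are at (406,260) and (415,83), 7-10 px left of predicted, so true FX is about 3-4 mm more than my estimate. The stop face is at row 48, as predicted, leaving about 42 mm.

jog_arm --rows '[{"linear": [0.007,0.06,0],"twist": [0,0,0.004],"jaw": 1},{"linear": [0.01,0.05,0],"twist": [0,0,0.004],"jaw": 1},{"linear": [0.003,0.015,0],"twist": [0,0,0],"jaw": 1},{"linear": [0,0,0],"twist": [0,0,0],"jaw": 1}]'

```text
t: 10.62
tool_pos: [0.6333, 0.1086, -0.0062]
ee_rot: [-0.688, 0.717, -0.076, 0.083]
contact_force: [-0.4, 0.3, 0.7]
gripper_width: 0.487
```

```bash
python3 -c "
from h import *
c=stat()"
```

```text
t 10.68 tcpF [  1.2 135.4] z -0.0062 jaw-A -0.018 tilt [ 0.015 -0.999 -0.039] f [-0.8 -0.8  1.4] m [ 0.01 -0.08 -0.04] w 0.49
red F [  0.5 158.2] [68.2 62.4] yaw-A 0.011 11391
red F [ 1.3 99.5] [37.2 61.9] yaw-A 1.555 3013
```

jog_arm --rows '[{"linear": [0.005,0.025,0],"twist": [0.005,-0.001,0],"jaw": 1},{"linear": [0.004,0.02,0],"twist": [0.005,-0.001,0],"jaw": 1},{"linear": [0,0,0],"twist": [0,0,0],"jaw": 1}]'

```text
t: 11.05
tool_pos: [0.6361, 0.1193, -0.0062]
ee_rot: [-0.699, 0.706, -0.076, 0.085]
contact_force: [-1.6, -1.0, 1.6]
gripper_width: 0.49
```

```bash
python3 -c "
from h import *
c=stat()"
```

```text
t 11.1 tcpF [  1.7 146.5] z -0.0062 jaw-A -0.022 tilt [ 0.014 -1.    -0.008] f [-1.2 -1.9  2. ] m [-0.47 -0.04 -0.1 ] w 0.488
red F [  1.2 168.5] [67.9 62.5] yaw-A 0.012 11264
red F [-149.4  167.2] [11.6  2.3] yaw-A -0.296 92
red F [  1.5 110.2] [37.3 62.1] yaw-A 1.54 3255
```

jog_arm --rows '[{"linear": [0.002,0.01,0],"twist": [0,0,0],"jaw": 1},{"linear": [0.002,0.01,0],"twist": [0,0,0],"jaw": 1},{"linear": [0,0,0],"twist": [0,0,0],"jaw": 1}]'

```text
t: 11.48
tool_pos: [0.6366, 0.1212, -0.0062]
ee_rot: [-0.697, 0.708, -0.078, 0.085]
contact_force: [-0.0, 0.0, 2.0]
gripper_width: 0.489
```

```bash
python3 -c "
from h import *
c=stat()"
```

```text
t 11.53 tcpF [  1.9 148.5] z -0.0062 jaw-A -0.023 tilt [ 0.012 -1.    -0.015] f [-1.3 -2.3  3.5] m [-0.82  0.02 -0.09] w 0.488
red F [  1.4 169.4] [66.1 62.4] yaw-A 0.002 10819
red F [-149.6  167.8] [13.4  2.7] yaw-A -0.304 124
red F [  1.6 112.1] [37.1 62.1] yaw-A 1.552 3201
```

jog_arm --rows '[{"linear": [0.003,0.015,0],"twist": [0,0,0],"jaw": 1},{"linear": [0.002,0.01,0],"twist": [0,0,0],"jaw": 1}]'

```text
t: 11.78
tool_pos: [0.6364, 0.1207, -0.0062]
ee_rot: [-0.692, 0.712, -0.08, 0.085]
contact_force: [-3.9, -7.7, 6.0]
gripper_width: 0.491
```

```bash
python3 -c "
from h import *
c=stat('wrist','pics/w10.png')"
```

```text
t 11.82 tcpF [  1.7 148. ] z -0.0062 jaw-A -0.026 tilt [ 0.01  -1.    -0.028] f [-4.1 -9.3  8.5] m [-2.03  0.53  0.02] w 0.487
red F [  1.4 169.4] [66.1 62.4] yaw-A 0.006 10856
red F [-149.6  167.7] [14.1  3.2] yaw-A -0.318 144
red F [  1.7 112. ] [36.9 61.8] yaw-A 1.551 3099
```

The housing is against the stop (9 N, no further advance). Next is the sideways move under the toes, with a slight bias towards the stop.

jog_arm --rows '[{"linear": [0.025,-0.004,0],"twist": [0.006,-0.001,0],"jaw": 1},{"linear": [0.027,-0.004,0],"twist": [0.003,0,0],"jaw": 1},{"linear": [0.02,-0.003,0],"twist": [0,0,0],"jaw": 1},{"linear": [0,0,0],"twist": [0,0,0],"jaw": 1}]'

```text
t: 12.32
tool_pos: [0.6447, 0.1198, -0.0052]
ee_rot: [-0.7, 0.705, -0.087, 0.074]
contact_force: [2.9, -4.1, -0.8]
gripper_width: 0.487
```

```bash
python3 -c "
from h import *
c=stat('wrist','pics/w11.png')"
```

```text
t 12.38 tcpF [ 10.1 148.8] z -0.0052 jaw-A -0.021 tilt [-0.018 -1.    -0.01 ] f [-1.5 -3.4  5. ] m [-0.87  0.27 -0.06] w 0.489
red F [ 10.4 167.4] [70.7 62.8] yaw-A 0.009 10836
red F [ 10.2 112.1] [38.5 62.4] yaw-A 1.598 3262
```

jog_arm --rows '[{"linear": [0.03,-0.004,0],"twist": [0,0,0],"jaw": 1},{"linear": [0.03,-0.004,0],"twist": [0,0,0],"jaw": 1},{"linear": [0.02,-0.003,0],"twist": [0,0,0],"jaw": 1},{"linear": [0,0,0],"twist": [0,0,0],"jaw": 1}]'

```text
t: 12.88
tool_pos: [0.6528, 0.1174, -0.0043]
ee_rot: [-0.696, 0.709, -0.097, 0.061]
contact_force: [3.3, -3.2, -0.0]
gripper_width: 0.487
```

```bash
python3 -c "
from h import *
c=stat('wrist','pics/w12.png')"
```

```text
t 12.93 tcpF [ 18.5 148.1] z -0.0043 jaw-A -0.018 tilt [-0.048 -0.999 -0.024] f [-2.  -3.3  5.3] m [-0.81  0.36 -0.03] w 0.489
red F [ 19.5 168.4] [68.3 63.3] yaw-A 0.012 9916
red F [ 17.3 111.3] [38.4 58.3] yaw-A 1.634 2720
```

jog_arm --rows '[{"linear": [0.015,-0.002,-0.002],"twist": [0.002,-0.008,0],"jaw": 1},{"linear": [0.02,-0.003,-0.002],"twist": [0.002,-0.008,0],"jaw": 1},{"linear": [0.015,-0.002,0],"twist": [0,-0.004,0],"jaw": 1},{"linear": [0,0,0],"twist": [0,0,0],"jaw": 1}]'

```text
t: 13.42
tool_pos: [0.6559, 0.1174, -0.0054]
ee_rot: [-0.701, 0.705, -0.082, 0.074]
contact_force: [2.3, -3.7, 1.6]
gripper_width: 0.489
```

```bash
python3 -c "
from h import *
c=stat('wrist','pics/w13.png')"
```

```text
t 13.47 tcpF [ 21.6 148.7] z -0.0055 jaw-A -0.014 tilt [-0.011 -1.    -0.006] f [-2.2 -3.7  4.8] m [-0.91  0.33  0.  ] w 0.49
red F [ 21.5 167.6] [70.6 62.7] yaw-A 0.015 9668
red F [ 19.3 112.5] [38.4 57.2] yaw-A 1.588 2699
```

jog_arm --rows '[{"linear": [0.02,-0.003,0],"twist": [0.001,-0.005,0],"jaw": 1},{"linear": [0.02,-0.003,0],"twist": [0.001,-0.005,0],"jaw": 1},{"linear": [0.015,-0.002,0],"twist": [0,-0.005,0],"jaw": 1}]'

```text
t: 13.85
tool_pos: [0.6607, 0.1167, -0.0062]
ee_rot: [0.703, -0.703, 0.073, -0.082]
contact_force: [-12.0, -4.8, 13.1]
gripper_width: 0.489
```

```bash
python3 -c "
from h import *
c=stat('wrist','pics/w14.png')"
```

```text
t 13.9 tcpF [ 26.4 149.1] z -0.0062 jaw-A -0.012 tilt [ 0.012 -1.     0.002] f [-12.2  -4.4  12.4] m [-0.95  2.3   0.01] w 0.484
red F [ 25.9 167.5] [70.3 63.5] yaw-A 0.003 9187
red F [ 23.6 112.5] [37.4 56.6] yaw-A 1.576 2424
```

12 N against +FX at my FX 26.4, which is about 30 true after the toe offset. One more push each way to seat it, watching for any advance.

jog_arm --rows '[{"linear": [0.015,-0.002,0],"twist": [0,0,0],"jaw": 1},{"linear": [0.015,-0.002,0],"twist": [0,0,0],"jaw": 1},{"linear": [0.008,0.015,0],"twist": [0,0,0],"jaw": 1},{"linear": [0.008,0.015,0],"twist": [0,0,0],"jaw": 1},{"linear": [0,0,0],"twist": [0,0,0],"jaw": 1}]'

```text
t: 14.52
tool_pos: [0.6599, 0.1157, -0.0053]
ee_rot: [-0.695, 0.71, -0.084, 0.072]
contact_force: [0.4, -0.1, 1.2]
gripper_width: 0.488
```

```bash
python3 -c "
from h import *
c=stat('wrist','pics/w15.png')
im=c['img'].copy(); cv2.imwrite('pics/w15c.png',cv2.resize(im[100:400,180:560],(760,600),interpolation=cv2.INTER_CUBIC))"
```

```text
t 14.57 tcpF [ 25.8 148. ] z -0.0053 jaw-A -0.014 tilt [-0.015 -1.    -0.023] f [-3.  -3.3  7.2] m [-0.87  0.38  0.1 ] w 0.489
red F [ 25.7 169.6] [67.4 63.4] yaw-A 0.045 9214
red F [ 24.  111.2] [37.6 56.5] yaw-A 1.566 2247
```

View pics/w15.png

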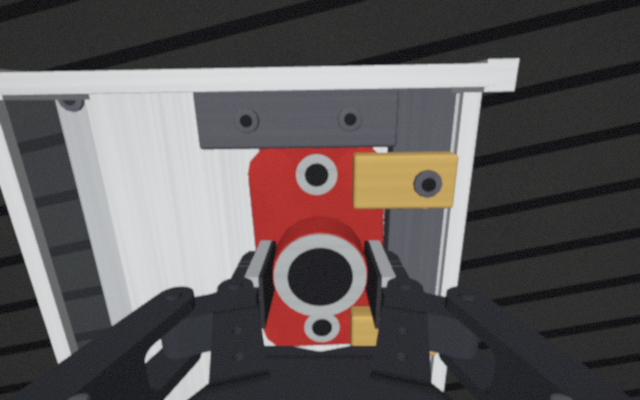

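It is under both toes with its far end at the stop edge (row 148) and its right edge (col 384) at the rail face (col 387). I'll check numerically: the near edge should be 46 mm from the toe front line.

```bash
python3 -c "
from h import *
c=ctrl.read_camera('wrist')
g=lambda u,v,z:toF(*ray(c,(u,v),z)[:2]).round(1)
for n,u,v,z in [('toe177',354,208,.039),('toe201',354,153,.039),('stop-22',201,148,.037),('stop',354,147,.037)]: print(n,g(u,v,z))
m=red(c)
for v in (170,180,190,200,210,220,230): 
    xs=np.flatnonzero(m[v,230:400])+230; print(v,xs[0],xs[-1],g(xs[0]-.5,v,.027),g(xs[-1]+.5,v,.027))
hsv=c['img']
for v in (222,228,235): print(hsv[v,376:396].mean(1).astype(int))
stat()"
```

```text
toe177 [ 42.4 177.4]
toe201 [ 41.9 201.5]
stop-22 [-22.5 204.1]
stop [ 42.1 203.7]
170 249 351 [ -5.6 192.3] [ 42.  191.7]
180 249 351 [ -5.9 187.5] [ 42.1 187. ]
190 250 351 [ -5.9 182.7] [ 42.2 182.2]
200 251 351 [ -5.8 177.7] [ 42.2 177.3]
210 252 383 [ -5.7 172.7] [ 57.6 172.1]
220 253 383 [ -5.6 167.5] [ 57.8 167. ]
230 254 383 [ -5.5 162.3] [ 58.  161.8]
[ 91  91  87  91  85  90 102 122  92  55  48  49  55  78  93 100 101  99
  98  96]
[ 89  90  90  89  90  84  89  88  63  49  45  47  60  81  93  97  99  99
 100  99]
[ 87  89  91  90  90  85  80  69  51  48  46  52  71  85  97  97 100  97
  97  98]
t 14.68 tcpF [ 25.8 147.9] z -0.0054 jaw-A -0.013 tilt [-0.015 -1.    -0.024] f [-3.9 -4.4  6.1] m [-0.88  0.41  0.08] w 0.49
red F [ 25.7 169.7] [67.4 63.4] yaw-A 0.045 9208
red F [ 20.8 106.3] [36.5 47.5] yaw-A 1.302 2108
red F [ 48.2 124.5] [10.9  8.4] yaw-A -0.003 151
```

The near edge reads about 1.8 mm short of home, and there is a dark gap of about 2 mm at the rail. The upward force suggests the far finger's back is catching the rail. I'll loosen slightly, rise 5 mm, regrip higher and push again.

jog_arm --rows '[{"linear": [0,0,0],"twist": [0,0,0],"jaw": -0.1},{"linear": [0,0,0],"twist": [0,0,0],"jaw": -0.1},{"linear": [0,0,0.02],"twist": [0.004,-0.003,0],"jaw": -0.1},{"linear": [0,0,0.005],"twist": [0.002,-0.001,0],"jaw": -0.1},{"linear": [0,0,0],"twist": [0,0,0],"jaw": -0.1}]'

```text
t: 15.3
tool_pos: [0.6603, 0.1204, 0.0015]
ee_rot: [0.705, -0.701, 0.079, -0.075]
contact_force: [-0.8, -0.2, 0.7]
gripper_width: 0.551
```

```bash
python3 -c "
from h import *
c=stat()
g=lambda u,v,z:toF(*ray(c,(u,v),z)[:2]).round(1)
m=red(c)
for v in (190,210,220): 
    xs=np.flatnonzero(m[v,230:400])+230; print(v,xs[0],xs[-1],g(xs[0]-.5,v,.027),g(xs[-1]+.5,v,.027))
"
```

```text
t 15.35 tcpF [ 25.2 152.6] z 0.0015 jaw-A -0.011 tilt [-0.006 -1.     0.005] f [ 0.1 -1.   0.9] m [-0.04 -0.02  0.01] w 0.549
red F [ 26.5 148.5] [108.7  63.2] yaw-A 0.013 11307
190 256 352 [ -5.7 184.3] [ 42.4 183.9]
210 258 353 [ -5.4 173.9] [ 43.  173.5]
220 259 381 [ -5.2 168.6] [ 57.3 168. ]
```

jog_arm --rows '[{"linear": [0,-0.012,0],"twist": [0,0,0],"jaw": -0.1},{"linear": [0,0,0],"twist": [0,0,0],"jaw": 1},{"linear": [0,0,0],"twist": [0,0,0],"jaw": 1},{"linear": [0.018,-0.003,0],"twist": [0,-0.003,0],"jaw": 1},{"linear": [0.02,-0.003,0],"twist": [0,-0.003,0],"jaw": 1}]'

```text
t: 15.98
tool_pos: [0.6614, 0.116, 0.0018]
ee_rot: [0.704, -0.702, 0.08, -0.074]
contact_force: [-19.6, -0.5, 19.1]
gripper_width: 0.478
```

```bash
cat >> h.py <<'E'
def edge():
    c=stat(); g=lambda u,v,z:toF(*ray(c,(u,v),z)[:2]).round(1); m=red(c)
    for v in (180,200,220,230):
        xs=np.flatnonzero(m[v,230:400])+230; print(v,xs[0],xs[-1],g(xs[0]-.5,v,.027),g(xs[-1]+.5,v,.027))
E
python3 -c "
from h import *
edge()"
```

```text
t 16.02 tcpF [ 27.2 148.5] z 0.0018 jaw-A -0.011 tilt [-0.008 -1.     0.002] f [-17.2  -0.8  16. ] m [-0.18  3.85 -0.12] w 0.48
red F [ 27.4 169.4] [66.5 63.8] yaw-A -0.01 8365
red F [ 25.2 113.8] [38.4 55.5] yaw-A 1.588 2168
180 254 348 [ -4.4 185.4] [ 42.4 185. ]
200 256 348 [ -4.  175.1] [ 42.5 174.7]
220 258 381 [ -3.7 164.5] [ 59.4 164. ]
230 259 380 [ -3.6 159.1] [ 59.1 158.6]
```

It advanced about 1.5 mm, and the near edge now reads -2.0 to -2.4 true (home is -2) under 17 N. A last light push towards the stop, then release.

jog_arm --rows '[{"linear": [0.012,0.012,0],"twist": [0,0,0],"jaw": 1},{"linear": [0.01,0.008,0],"twist": [0,0,0],"jaw": 1},{"linear": [0,0,0],"twist": [0,0,0],"jaw": -0.1},{"linear": [0,0,0],"twist": [0,0,0],"jaw": -0.1},{"linear": [0,0,0.02],"twist": [0,0,0],"jaw": -0.1}]'

```text
t: 16.65
tool_pos: [0.6611, 0.1158, 0.0073]
ee_rot: [-0.699, 0.707, -0.085, 0.07]
contact_force: [-0.1, 0.5, 0.5]
gripper_width: 0.554
```

```bash
python3 -c "
from h import *
edge()"
```

```text
t 16.7 tcpF [ 27.7 148.7] z 0.0086 jaw-A -0.012 tilt [-0.018 -1.    -0.012] f [ 0.3 -0.2  0.3] m [ 0.02 -0.06 -0.02] w 0.552
red F [ 27.9 148.7] [108.1  63.2] yaw-A 0.007 10776
180 257 347 [ -3.9 184.2] [ 42.4 183.8]
200 259 349 [ -3.6 173.6] [ 43.5 173.2]
220 260 379 [ -3.9 162.5] [ 59.4 162.2]
230 261 379 [ -3.7 156.8] [ 59.6 156.5]
```

Released, with the near edge at about -2 true. I'll rise and check from above, gate included.

jog_arm --rows '[{"linear": [0,0,0.1],"twist": [0,0,0],"jaw": -0.1},{"linear": [0,0,0.2],"twist": [0,0,0],"jaw": -0.1},{"linear": [0,-0.1,0.2],"twist": [0,0,0],"jaw": -0.1},{"linear": [0,-0.2,0.15],"twist": [0,0,0],"jaw": -0.1},{"linear": [0,0,0],"twist": [0,0,0],"jaw": -0.1}]'

```text
t: 17.32
tool_pos: [0.6625, 0.0356, 0.2001]
ee_rot: [-0.7, 0.706, -0.082, 0.071]
contact_force: [1.0, 0.3, -1.0]
gripper_width: 0.55
```

```bash
python3 -c "
from h import *
c=stat('wrist','pics/w16.png')
for n,F in dict(toeg=(44,109,39),toes=(44,189,39),stopL=(-22,204,37),stopR=(62,204,37),seat=(30,149,27),gate=(36,-18,56),hinge=(-78,-18,56)).items(): print(n,proj(c,toW(F)).round(1))
"
```

```text
t 17.38 tcpF [42.8 73.4] z 0.1986 jaw-A -0.005 tilt [-0.018 -1.    -0.009] f [0.3 1.1 0.2] m [0.04 0.01 0.02] w 0.55
red F [ 28.2 149. ] [109.4  63. ] yaw-A 0.013 3519
red F [-208.4  151.3] [100.   26.2] yaw-A -1.276 2231
red F [-165.5  -39.4] [87.2 48.5] yaw-A -0.622 1775
toeg [320.3 137.4]
toes [319.5  54.3]
stopL [251.5  38.7]
stopR [338.   37.5]
seat [306.7  97.7]
gate [314.  254.9]
hinge [212.  255.1]
```

View pics/w16.png

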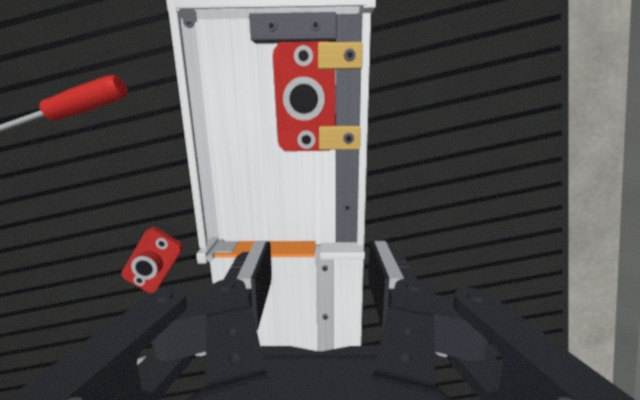

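The gate is shut (orange leaf straight across, row 248) and the housing is under both toes against stop and rail. One numeric comparison of the flange edges with the rail edge line from this view.

```bash
python3 -c "
from h import *
c=ctrl.read_camera('wrist'); im=c['img'].astype(float); m=red(c); g=im.mean(2)
F=lambda u,v,z:toF(*ray(c,(u,v),z)[:2])
def cross(row,a,b):
    s=g[row,a:b]; t=(s[:4].mean()+s[-4:].mean())/2; i=np.flatnonzero(s<t)[0]; return a+i-1+(s[i-1]-t)/(s[i-1]-s[i])
rail=np.array([F(cross(v,322,346),v,.029) for v in range(160,236,4)])
L=np.array([F(np.flatnonzero(m[v,250:320])[0]+249.5,v,.027) for v in range(56,140,3)])
Rr=np.array([F(np.flatnonzero(m[v,300:350])[-1]+300.5,v,.027) for v in range(74,124,3)])
for n,a in(('rail',rail),('left',L),('right',Rr)):
    k=np.polyfit(a[:,1],a[:,0],1); print(n,k.round(4),'at149',np.polyval(k,149).round(2),'std',np.std(a[:,0]-np.polyval(k,a[:,1])).round(2))
for u in(285,295): 
    col=m[30:160,u]; i=np.flatnonzero(col)+30; print('ends',F(u,i[0]-.5,.027),F(u,i[-1]+.5,.027))
print('stop edge', [F(u,41,.037) for u in (260,)], g[34:50,262].astype(int))
"
```

```text
rail [-2.40000e-03  6.01357e+01] at149 59.78 std 0.09
left [-0.0144 -1.2095] at149 -3.36 std 0.29
right [-3.62000e-02  6.50581e+01] at149 59.66 std 0.29
ends [  6.24919909 203.49989146] [ 2.26687234 95.47575853]
ends [ 16.26836607 203.41109162] [13.22300361 94.34234886]
stop edge [array([-16.77938268, 205.16156668])] [ 98  97  96  98  94  95  94  95  80  61  46  49 100 171 204 211]
```

```bash
python3 -c "
from h import *
stat(); print(ctrl.finish_job())"
```

```text
t 17.48 tcpF [40.2 76.1] z 0.1958 jaw-A -0.001 tilt [-0.023 -1.    -0.009] f [-0.7 -0.3  0.2] m [ 0.   -0.01  0.01] w 0.552
red F [ 28.1 149.1] [109.1  62.8] yaw-A 0.014 3572
red F [-208.1  151.6] [99.7 26.1] yaw-A -1.279 2215
red F [-165.4  -39. ] [87.4 48.6] yaw-A -0.623 1742
the job is handed in; nothing more can be done
None
```

The red housing is loaded in the fixture and the job is handed in after about 17.5 s on the robot's clock. I gripped it by the hub and turned it square. Then I slid it in through the gate (about 1 rad open as it passed) to the end stop, and sideways under both toes to the rail.

**Last checks:**
- **Fit:** the far long edge is about 0.1 mm from the rail and the end about 0.5 mm from the stop.
- **Squareness:** the best estimate is 0.01 rad off the rail line. The two long edges, fitted separately and more noisily, gave 0.012 and 0.034, all under the 0.04 limit.
- **Gate and robot:** the gate looked shut in the last wrist picture and the gripper was clear, with no contact force.
- **Bystanders:** I never touched the bottle, wrench, screwdriver or ring, but I did not re-measure them at the end.

**What went wrong or disagreed on the way:**
- **Finger height:** the finger tips are about 39 mm behind the reported tool point. The first two grasps therefore closed above the hub without disturbing the housing; I found the right height from the pictures and by feel.
- **Sideways push:** the first push stopped about 2 mm short of the rail, probably because a finger caught on it. I regripped 7 mm higher and it went home.
- **Fixture estimate:** my fixture position was off by about 2 mm across, so I measured the final fit against the toes, rail and stop as seen in the pictures.

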